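# Probe the drying stand's hole and fit the matching post

## Task

The mask-drying stand has lost one of its two posts, and its blind hole may be shallow, medium or deep. Take the depth rod from its holder, lower it gently into the hole until it presses lightly on the bottom for a moment, and put it back upright, fully down in its holder. Then lower (do not drop) into the hole, fully home and upright, the one loose post from the rack whose top will stand level with the stand's fixed post; leave the other two posts standing in their wells, let go, and do not push the things lying around.

Things in the scene. Friction and masses are not known exactly. Their poses are not given: they have to be found in the camera images.
- rod_center (a point): the depth rod: a round steel rod 12 mm in diameter and 150 mm long with a wider head (20 mm across, the top 14 mm), standing upright in its holder at the start. This point is on its axis half-way up, 75 mm above its flat lower end (1 mm chamfer); z points to the head.
- rod: the same rod, but at the centre of its lower end (the end that probes); at the start it is 15 mm above the table.
- holder_hole (a point): centre of the mouth of the rod's holder, a fixed grey block 56 x 56 mm and 45 mm tall; its round hole is 13.6 mm wide and 30 mm deep, z up.
- stand: fixed wooden mask-drying stand, a block 140 mm (its x) x 200 mm (its y) x 50 mm tall; origin at the centre of its underside, z up. On top, at its y = -55 mm, stands a fixed post 12 mm thick and 60 mm high; at its y = +55 mm is the empty blind hole.
- stand_hole (a point): centre of the mouth of the stand's blind hole, on the block's top, 50 mm above the table. Hole 13.6 mm wide, upright, with a hard floor 16, 28 or 40 mm below the mouth: which of these is not known and changes from one start to the next. The floor may be stepped, and then the higher part counts: the rod and the posts are equally thick and rest on the same part.
- stand_post_top (a point): centre of the top of the stand's fixed post, 110 mm above the table (60 mm above the block).
- rack: fixed pale wooden rack, 60 mm (its x) x 200 mm (its y) x 40 mm tall, origin at the centre of its underside. Three round wells in its top, at its y = -65, 0 and +65 mm, each 13.6 mm wide and 15 mm deep, hold the three loose posts upright in any order.
- post_short_center (a point): the short loose post: a plain wooden dowel 12 mm in diameter, 76 mm long, upright in the rack with its foot 25 mm above the table. This point is on its axis half-way up, 38 mm above its foot; z along the axis, up at the start.
- post_short_top (a point): centre of the flat top of the short post.
- post_short: the short post, origin at the centre of its foot (lower end, 1 mm chamfer), z along the axis.
- post_middle_center (a point): the middle loose post: a plain wooden dowel 12 mm in diameter, 88 mm long, upright in the rack with its foot 25 mm above the table. This point is on its axis half-way up, 44 mm above its foot; z along the axis, up at the start.
- post_middle_top (a point): centre of the flat top of the middle post.
- post_middle: the middle post, origin at the centre of its foot (lower end, 1 mm chamfer), z along the axis.
- post_long_center (a point): the long loose post: a plain wooden dowel 12 mm in diameter, 100 mm long, upright in the rack with its foot 25 mm above the table. This point is on its axis half-way up, 50 mm above its foot; z along the axis, up at the start.
- post_long_top (a point): centre of the flat top of the long post.
- post_long: the long post, origin at the centre of its foot (lower end, 1 mm chamfer), z along the axis.
- paint_big: big blue paint bottle, 48 mm across, 125 mm tall; not part of the job, origin at the centre of its underside.
- paint_small: small black paint bottle, 34 mm across, 85 mm tall; not part of the job, origin at the centre of its underside.
- cup: red plastic cup, 92 mm across, 118 mm tall; not part of the job, origin at the centre of its underside.
- mask: white eye mask lying flat, about 85 x 170 x 10 mm; not part of the job, origin at the centre of its underside.
- phone: phone lying flat, 147 x 72 x 12 mm; not part of the job, origin at the centre of its underside.
- brush: paint brush lying flat, 190 mm long; not part of the job, origin at the centre of its underside.
- beads: open bead box 120 x 170 x 35 mm; not part of the job, origin at the centre of its underside.

How it is judged:
By the outcome, as a careful person would: the job done as asked, in the order asked, and still so for the second after the job is handed in, with the robot touching nothing.
It also fails if it takes over 72 s, if anything falls off the work surface, if the arm or the gripper's body presses on something with over 40 N, if the wrist force passes 120 N, or if a joint passes its speed limit or range.

## Robot

A 6-joint arm with a two-finger parallel gripper is mounted at the origin on the work surface. World frame = base frame: x ahead of the robot, y to its left, z up, the work surface at z = 0. Lengths are in mm, angles in rad, forces in N, time in s.
With the tool pointing down it reaches from about 350 to 975 mm from the base axis. Payload 7.1 kg.
Tool frame: the origin (TCP) lies at the very end of the fingers, on their centre line; the grasp point (between the pads) lies ctrl.hold_point_z behind it (ctrl.hold_point_z is the distance from the TCP to the grasp point, in mm); z points along the fingers, y is the line along which they close (so a half turn about z gives the same grasp; the last joint's range is limited). The gripper opens to 88 mm and grips with 3 to 60 N. Pads are 20 mm wide; open, the fingers measure 115 mm over their backs; the gripper's body (75 mm by 178 mm) begins 61 mm behind the grasp point.
Start: joints at [-1.356, 0.423, 1.63, -0, 1.089, -0.019], TCP at [144.817, -607.974, 222.675] pointing down, gripper open.
Joint ranges: [-3, 3], [-0.9, 2.11], [0.09, 2.58], [-1.31, 4.45], [0.11, 2.69], [-2.54, 2.54]. Speed limits (rad/s): [2.39, 2.39, 3.01, 3.14, 3.14, 3.14].

## Interface

Orientations are given as a rotation vector (axis times angle).
In Python, from workcell import ctrl gives the robot as it stands. The module is installed in compiled form; this text tells all that it offers.
- The arm moves only by the shell command python3 -m creep 'ROWS'. ROWS is JSON, a list of rows, each an object with "translation": the shift along the tool's x, y, z in mm, a list of three; "angular": the turn, a rotation vector about the tool's x, y, z in rad, a list of three; "jaw": the opening, from 0 (shut) to 1 (fully open). A call has exactly 8 rows; each row is the pose to reach, as a shift and turn from the pose commanded when the call began, along the tool's axes at that moment; what a row does not reach only later rows make up. A row lasts 1/8 s, in which the tool goes at most 62.5 mm and 10.7 degrees, less where a joint would pass 70% of its speed; a pose out of reach is approached as far as the arm can. A call with a gripper value outside its range is refused whole. The fingers move at their own pace and stop on an object; the grip force is fixed at half the most. Time passes only in rows, so rows that repeat a pose let the fingers close, or fill a call up. It gives the time, the measured TCP pose, the force, the opening and the grip force at its end, in the units of the state.
- ctrl.get_obs(): the state, without advancing time (a new reading comes with each control period).
- ctrl.get_image(name): name is "scene" or "top"; returns the picture (384x512x3 uint8, red, green, blue); there is no depth.
- ctrl.camera_info(name): a dict with "camera_matrix" (3x3 intrinsics, pixels), "world_from_camera" (4x4, takes a point from camera to world coordinates). Camera axes: x right, y up, looking along -z (the intrinsics and any distortion apply to the point x, -y, -z); pixel columns grow to the right and rows downward; lengths in mm; the calibration is good to about 2 mm. A picture is of the moment at which its call begins. camera_info takes no time and is no camera call.
- ctrl.close_job(): hands the job in; it is judged then, once.
Trained networks look in the newest picture that a camera, given by its name, has taken for a name from the list of things; names that differ only in an ending like _2 or _b are one class to them, and where a whole thing is asked for, a point or a joint stands for the part that bears it (a point fixed in the world has none). Each returns a list of dicts, best first, with "score" (0 to 1); they miss things now and then, are a little off and sometimes report something else, mostly with a low value. They report only what shows in the picture. A call takes as long as a camera call.
- ctrl.look_for(camera, label): "rect" ([left, top, right, bottom] in pixels, round what is visible of it).
The state is a dict: "t": time; "qpos": joint angles; "qvel": joint speeds; "joint_torque": joint torques, N m; "ee_pos": TCP position; "orientation": TCP orientation; "ft_force": force on the tool from outside, world axes, zero at the start; "moment": the same for the moment, N m; "width": finger opening in mm; "grasp_force": force on a finger pad.
Only numpy, scipy, OpenCV 4.12 (cv2) and the standard library are available. Lean on these libraries where they do the work, as an engineer would, in place of code of your own. Each camera call takes 0.05 s, during which the arm holds its last target. There are 200 camera calls.

## Working session

There is one attempt and no reset: what is moved stays moved. The work goes in short steps, Python scripts to look and compute and a shell command to move; the robot and the scene stay as the last step left them, time stands still between calls to the robot, and variables do not carry over. Pictures are saved under pics/ and viewed, at most 12 in all, crops included, and the job is handed in when it is done.

```bash
mkdir -p pics
cat > h.py <<'E'
import numpy as np, cv2
from workcell import ctrl
def cam(n):
    i=ctrl.camera_info(n); return np.array(i["camera_matrix"]),np.array(i["world_from_camera"]),i
def ray(n,u,v):
    K,T,_=cam(n); d=np.linalg.inv(K)@[u,v,1]; d=T[:3,:3]@[d[0],-d[1],-d[2]]; return T[:3,3],d
def onz(n,u,v,z):
    o,d=ray(n,u,v); return o+d*(z-o[2])/d[2]
def proj(n,p):
    K,T,_=cam(n); c=np.linalg.inv(T)@np.r_[p,1]; q=K@[c[0],-c[1],-c[2]]; return q[:2]/q[2]
def tri(a,b):
    o1,d1=a;o2,d2=b;A=np.c_[d1,-d2];s=np.linalg.lstsq(A,o2-o1,rcond=None)[0]
    p,q=o1+s[0]*d1,o2+s[1]*d2; return (p+q)/2,np.linalg.norm(p-q)
E
python3 - <<'E'
from h import *
np.set_printoptions(precision=2,suppress=True)
for n in("scene","top"):
    im=ctrl.get_image(n); cv2.imwrite(f"pics/{n}0.png",cv2.cvtColor(im,cv2.COLOR_RGB2BGR))
    print(cam(n)[2])
    for l in "rod_center rod holder_hole stand stand_hole stand_post_top rack post_short_top post_middle_top post_long_top post_short_center post_middle_center post_long_center paint_big paint_small cup".split():
        print(n,l,[(np.round(r["rect"],1).tolist(),round(r["score"],2)) for r in ctrl.look_for(n,l)[:3]])
o=ctrl.get_obs();print({k:np.round(o[k],3) for k in o}, ctrl.hold_point_z)
E
```

```text
{'camera_matrix': array([[371.04,   0.  , 253.59],
       [  0.  , 371.04, 191.84],
       [  0.  ,   0.  ,   1.  ]]), 'world_from_camera': array([[ -0.87,  -0.33,   0.37, 979.23],
       [  0.5 ,  -0.57,   0.65, 726.96],
       [ -0.01,   0.75,   0.66, 839.01],
       [  0.  ,   0.  ,   0.  ,   1.  ]])}
scene rod_center [([299.8, 172.4, 308.4, 202.7], 0.62), ([287.1, 235.8, 290.6, 250.3], 0.33)]
scene rod [([259.2, 223.9, 320.1, 285.9], 0.71), ([300.8, 169.8, 304.1, 202.2], 0.67)]
scene holder_hole [([286.3, 196.8, 313.0, 218.1], 0.62)]
scene stand [([200.0, 147.3, 264.8, 200.7], 0.67), ([288.5, 194.7, 314.5, 217.4], 0.16)]
scene stand_hole [([194.6, 144.2, 262.6, 202.0], 0.86)]
scene stand_post_top [([198.2, 144.9, 260.8, 201.5], 0.79), ([302.7, 242.3, 310.4, 267.4], 0.51)]
scene rack [([259.9, 225.8, 320.9, 288.7], 0.64)]
scene post_short_top [([284.2, 233.8, 290.5, 247.9], 0.52)]
scene post_middle_top [([270.9, 214.0, 276.2, 236.0], 0.58)]
scene post_long_top [([300.4, 245.0, 310.0, 266.9], 0.43)]
scene post_short_center [([287.1, 235.4, 290.9, 249.9], 0.45)]
scene post_middle_ce
[... 1150 characters left out ...]
25.4, 200.4], 0.44)]
top paint_big [([244.6, 126.1, 258.2, 148.4], 0.58)]
top paint_small [([285.3, 245.2, 293.7, 260.3], 0.69)]
top cup [([370.3, 159.3, 408.8, 189.8], 0.64), ([282.6, 164.2, 348.9, 216.5], 0.21), ([369.0, 217.3, 408.6, 265.3], 0.21)]
{'t': np.float64(1.7), 'qpos': array([-1.36,  0.42,  1.63,  0.  ,  1.09, -0.02]), 'qvel': array([ 0., -0., -0.,  0.,  0.,  0.]), 'joint_torque': array([  0.  , -54.46, -27.4 ,   0.06,   0.02,  -0.  ]), 'ee_pos': array([ 144.8 , -607.98,  222.68]), 'orientation': array([3.12, 0.37, 0.  ]), 'ft_force': array([-0.57,  0.07,  0.63]), 'moment': array([0.01, 0.01, 0.05]), 'grasp_force': np.float64(0.0), 'width': np.float64(88.057)} 18.700000000000003
```

View pics/scene0.png

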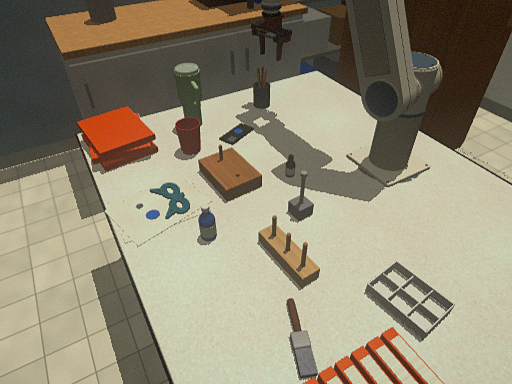

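View pics/top0.png

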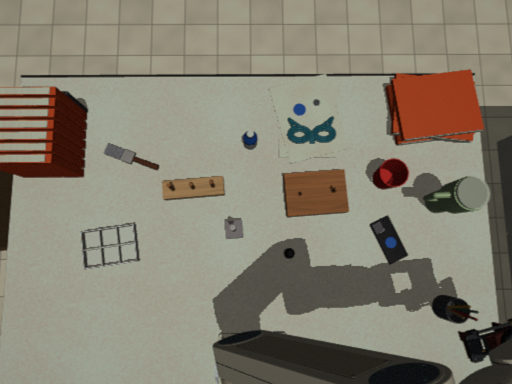

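The scene view shows the stand at about (230,172), its post at (221,152) and the hole near (238,175). The rod is at (303,190), with the rack posts at (274,226), (288,242) and (304,254). In the top view the stand is at (315,193), the rack at (193,188) and the holder at (233,228). Next I'll enlarge these to get subpixel positions.

Run:
```python
import cv2,numpy as np
t=cv2.imread("pics/top0.png");s=cv2.imread("pics/scene0.png")
a=cv2.resize(t[165:243,155:355],None,fx=4,fy=4,interpolation=cv2.INTER_CUBIC)
cv2.imwrite("pics/topc.png",cv2.convertScaleAbs(a,alpha=1.3,beta=10))
a=cv2.resize(s[140:290,192:325],None,fx=4,fy=4,interpolation=cv2.INTER_CUBIC)
cv2.imwrite("pics/scenec.png",cv2.convertScaleAbs(a,alpha=1.3,beta=10))
```

```text
(no output)
```

View pics/topc.png

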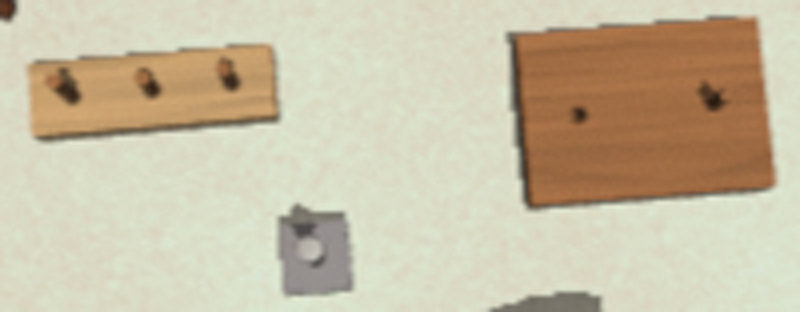

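View pics/scenec.png

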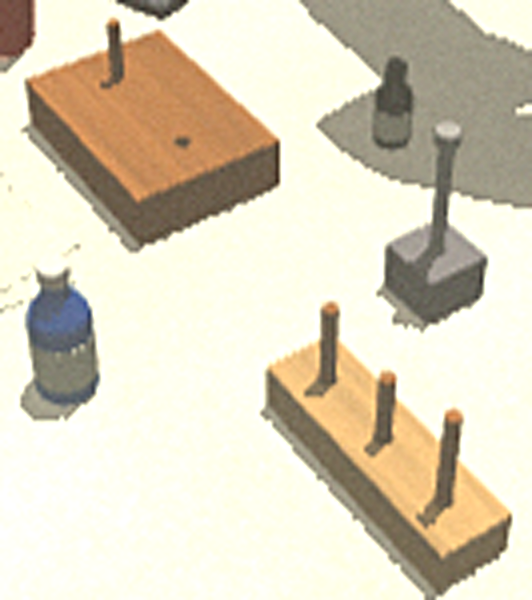

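```bash
cat > fit.py <<'E'
from h import *
from scipy.optimize import least_squares
from scipy.spatial.transform import Rotation as R
np.set_printoptions(precision=2,suppress=True)
box=lambda a,b,h:[(-a,-b,h),(-a,b,h),(a,b,h),(a,-b,h)]
P=[] # obj, local, cam, pixel(crop)
def add(o,c,loc,px):
    for l,p in zip(loc,px): 
        if p: P.append((o,np.array(l,float),c,(np.array(p)+.5)/4-.5+np.array([155,165] if c=="top" else [192,140])))
# local order: (-x,-y),(-x,+y),(+x,+y),(+x,-y); x away from robot, y left
add(0,"top",box(70,100,50),[(775,187),(530,206),(517,36),(758,18)])
add(0,"scene",box(70,100,50),[(160,32),(278,145),(138,200),(27,83)])
add(0,"top",[(0,55,50),(0,-55,110)],[(579,115),(706,88)])
add(0,"scene",[(0,55,50),(0,-55,110)],[(182,142),(113,25)])
add(1,"top",box(30,100,40),[(278,115),(36,134),(30,64),(272,46)])
add(1,"scene",box(30,100,40),[(342,342),(510,518),(440,558),(268,371)])
z=[(0,65,125),(0,0,101),(0,-65,113)]
add(1,"top",z,[(55,80),(142,75),(223,65)])
add(1,"scene",z,[(453,415),(387,378),(330,309)])
add(2,"top",box(28,28,45),[(352,284),(287,288),(280,215),(345,213)])
add(2,"scene",box(28,28,45),[None,(486,262),(437,291),(387,258)])
add(2,"top",[(0,0,165)],[(310,249)]); add(2,"scene",[(0,0,165)],[(448,131)])
C={n:cam(n) for n in("top","scene")}
def pr(n,p,e):
    K,T,_=C[n]; c=T[:3,:3].T@(p-T[:3,3]-e[:3]*2); c=R.from_rotvec(e[3:]*.002).apply(c)
    q=K@[c[0],-c[1],-c[2]]; return q[:2]/q[2]
def wp(v,o,l): x,y,a=v[3*o:3*o+3]; c,s=np.cos(a),np.sin(a); return np.array([x+c*l[0]-s*l[1],y+s*l[0]+c*l[1],l[2]])
def res(v):
    e={"top":v[9:15],"scene":v[15:21]}
    return np.r_[np.concatenate([(pr(c,wp(v,o,l),e[c])-p)/.5 for o,l,c,p in P]),v[9:]]
r=least_squares(res,np.r_[580,-190,0,580,215,0,446,80,0,np.zeros(12)],loss="soft_l1")
v=r.x; cov=np.linalg.inv(r.jac.T@r.jac); print(v.reshape(-1,3),np.sqrt(np.diag(cov))[:9])
for (o,l,c,p),d in zip(P,(res(v)[:2*len(P)]*.5).reshape(-1,2)): print(o,l,c,d) if np.abs(d).max()>.5 else 0
print("hole",wp(v,0,(0,55,50)),"post",wp(v,0,(0,-55,110)))
for n,y in("long",65),("short",0),("middle",-65): print(n,wp(v,1,(0,y,40)))
print("rod",v[6:9])
E
python3 fit.py
```

```text
[[ 552.57 -211.89    0.06]
 [ 575.3   189.51    0.07]
 [ 439.77   58.3     0.1 ]
 [  -0.21    0.16    0.98]
 [   0.18   -0.22    0.13]
 [   0.21   -0.16    0.16]
 [  -0.77   -0.41   -0.09]] [2.58 2.76 0.01 2.41 2.35 0.01 2.64 2.53 0.03]
0 [-70. 100.  50.] scene [ 0.76 -0.37]
0 [ 70. 100.  50.] scene [0.   1.03]
0 [  0. -55. 110.] top [5.32 1.64]
0 [ 0. 55. 50.] scene [0.23 0.71]
1 [-30. 100.  40.] top [-0.77  0.07]
1 [ 30. 100.  40.] top [-0.1  -0.55]
1 [  30. -100.   40.] top [ 0.33 -0.66]
1 [ -30. -100.   40.] scene [-2.22 -1.75]
1 [  30. -100.   40.] scene [-0.43 -0.63]
1 [  0.   0. 101.] top [0.38 0.54]
1 [  0. -65. 113.] top [0.53 0.86]
1 [  0.  65. 125.] scene [0.02 0.74]
2 [-28.  28.  45.] top [-0.91  0.91]
2 [28. 28. 45.] top [-0.95  1.78]
2 [28. 28. 45.] scene [-1.37 -0.31]
2 [ 28. -28.  45.] scene [-0.59 -2.16]
2 [  0.   0. 165.] top [-0.44 -1.11]
2 [  0.   0. 165.] scene [-0.17  0.83]
hole [ 549.1 -157.    50. ] post [ 556.04 -266.78  110.  ]
long [570.87 254.36  40.  ]
short [575.3  189.51  40.  ]
middle [579.72 124.66  40.  ]
rod [439.77  58.3    0.1 ]
```

```bash
cat > go.py <<'E'
import sys
from h import *
from scipy.spatial.transform import Rotation as R
np.set_printoptions(precision=3,suppress=True)
o=ctrl.get_obs(); Rm=R.from_rotvec(o["orientation"])
W=R.from_matrix(np.array([[0,1,0],[1,0,0],[0,0,-1.]]))
d=np.array(list(map(float,sys.argv[1:4])))-o["ee_pos"]
print("t",o["t"],"ee",o["ee_pos"],"F",o["ft_force"],"w",o["width"],"shift",Rm.inv().apply(d),"rot",(Rm.inv()*W).as_rotvec())
E
python3 go.py 440 58 200
```

```text
t 1.7 ee [ 144.804 -607.98   222.68 ] F [-0.569  0.068  0.628] w 88.05721376165923 shift [ 441.424 -579.495   22.679] rot [ 0.    -0.    -1.337]
```

```bash
python3 -m creep '[{"translation":[34,-45,0],"angular":[0,0,-0.167],"jaw":1},{"translation":[68,-90,0],"angular":[0,0,-0.334],"jaw":1},{"translation":[104,-137,0],"angular":[0,0,-0.5],"jaw":1},{"translation":[140,-184,0],"angular":[0,0,-0.668],"jaw":1},{"translation":[176,-231,0],"angular":[0,0,-0.835],"jaw":1},{"translation":[212,-278,0],"angular":[0,0,-1.0],"jaw":1},{"translation":[248,-325,0],"angular":[0,0,-1.17],"jaw":1},{"translation":[284,-373,0],"angular":[0,0,-1.337],"jaw":1}]'; python3 go.py 440 58 200
```

```text
t: 2.7
ee_pos: [335.4, -177.8, 223.1]
orientation: [2.215, 2.226, 0.001]
ft_force: [0.4, -0.9, 0.4]
width: 87.9
grasp_force: 0.0
t 2.7 ee [ 335.395 -177.807  223.118] F [ 0.434 -0.894  0.38 ] w 87.9319416480874 shift [235.305 105.733  23.098] rot [0.001 0.001 0.005]
```

```bash
python3 -m creep '[{"translation":[45,20,5],"angular":[0,0,0],"jaw":1},{"translation":[95,43,10],"angular":[0,0,0],"jaw":1},{"translation":[145,65,15],"angular":[0,0,0],"jaw":1},{"translation":[190,86,20],"angular":[0,0,0],"jaw":1},{"translation":[225,101,22],"angular":[0,0,0],"jaw":1},{"translation":[234,105.5,22],"angular":[0,0,0],"jaw":1},{"translation":[234,105.5,22],"angular":[0,0,0],"jaw":1},{"translation":[234,105.5,22],"angular":[0,0,0],"jaw":1}]'
python3 - <<'E'
from h import *
o=[]
for n,(u,v,w,h) in (("scene",(260,110,100,120)),("top",(190,180,100,80))):
    im=cv2.cvtColor(ctrl.get_image(n),cv2.COLOR_RGB2BGR)
    o.append(cv2.resize(im[v:v+120,u:u+100],None,fx=4,fy=4,interpolation=cv2.INTER_CUBIC))
cv2.imwrite("pics/a1.png",np.hstack(o))
p=ctrl.get_obs()["ee_pos"];print(p)
for n in("scene","top"): print(n,proj(n,p),proj(n,[440,58,165]))
E
```

```text
t: 3.7
ee_pos: [439.6, 53.7, 200.7]
orientation: [-2.222, -2.22, 0.001]
ft_force: [0.1, -0.3, -0.2]
width: 87.3
grasp_force: 0.0
[439.79454628  53.63602648 200.76963556]
scene [302.99688568 161.83128661] [302.84593972 172.49332298]
top [232.47250131 225.30155587] [231.46014513 225.93780757]
```

View pics/a1.png

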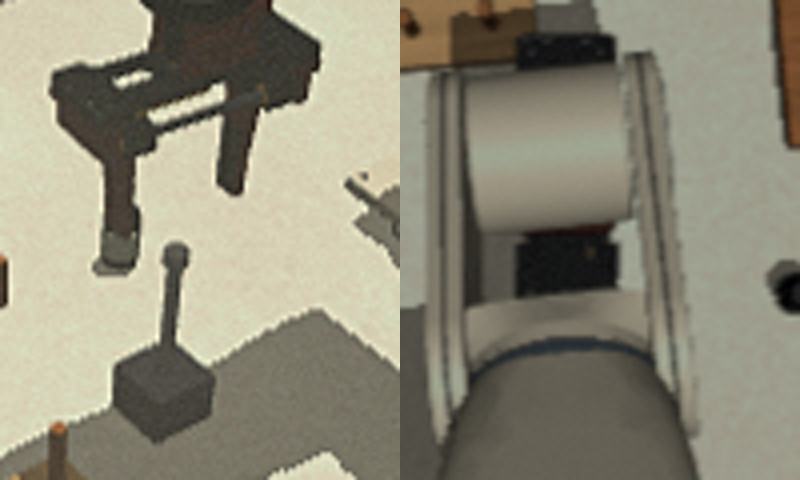

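The scene crop shows the open fingers at (118,262) and (232,190), one on each side of the rod head at (175,250), so they straddle it. I'll descend and close.

```bash
python3 -m creep '[{"translation":[4,0,10],"angular":[0,0,0],"jaw":1},{"translation":[4.4,0,30],"angular":[0,0,0],"jaw":1},{"translation":[4.4,0,55],"angular":[0,0,0],"jaw":1},{"translation":[4.4,0,80],"angular":[0,0,0],"jaw":0.7},{"translation":[4.4,0,95],"angular":[0,0,0],"jaw":0.5},{"translation":[4.4,0,99.5],"angular":[0,0,0],"jaw":0.3},{"translation":[4.4,0,99.5],"angular":[0,0,0],"jaw":0.25},{"translation":[4.4,0,99.5],"angular":[0,0,0],"jaw":0.2}]'; python3 go.py 440 58 101.3;  python3 -m creep '[{"translation":[0,0,0],"angular":[0,0,0],"jaw":0.17},{"translation":[0,0,0],"angular":[0,0,0],"jaw":0.15},{"translation":[0,0,0],"angular":[0,0,0],"jaw":0.12},{"translation":[0,0,0],"angular":[0,0,0],"jaw":0.1},{"translation":[0,0,0],"angular":[0,0,0],"jaw":0.05},{"translation":[0,0,0],"angular":[0,0,0],"jaw":0},{"translation":[0,0,0],"angular":[0,0,0],"jaw":0},{"translation":[0,0,0],"angular":[0,0,0],"jaw":0}]';python3 go.py 440 58 101.3
```

```text
t: 4.8
ee_pos: [440.7, 59.1, 101.8]
orientation: [2.221, 2.221, 0.002]
ft_force: [-0.6, -0.3, 0.2]
width: 41.2
grasp_force: 0.0
t 4.8 ee [440.713  59.134 101.806] F [-0.589 -0.315  0.168] w 41.19725785955185 shift [-1.134 -0.714  0.505] rot [ 0.001 -0.    -0.   ]
t: 5.8
ee_pos: [440.5, 59.1, 101.4]
orientation: [2.221, 2.221, 0.001]
ft_force: [1.1, 0.2, 5.5]
width: 18.8
grasp_force: 30.0
t 5.8 ee [440.501  59.106 101.414] F [1.089 0.204 5.463] w 18.84240082767698 shift [-1.106 -0.502  0.114] rot [ 0.001 -0.     0.   ]
```

The measured width is 18.8 mm, but the shaft is 12 mm. I'll take a look.

Run:
```python
from h import *
im=cv2.cvtColor(ctrl.get_image("scene"),cv2.COLOR_RGB2BGR)
cv2.imwrite("pics/a2.png",cv2.convertScaleAbs(cv2.resize(im[130:230,260:350],None,fx=6,fy=6,interpolation=cv2.INTER_CUBIC),alpha=1.6,beta=15))
p=ctrl.get_obs();print(p["ee_pos"],p["width"],p["moment"],p["ft_force"])
print((proj("scene",p["ee_pos"])-[260,130])*6,(proj("scene",[440.5,59,165])-[260,130])*6)
```

```text
[440.50509911  59.11430876 101.41809749] 19.1925567858279 [-0.06889877 -0.04207071 -0.02289587] [-0.56418804 -0.39375119  5.73591645]
[247.65576544 355.41745176] [257.43022249 256.39055054]
```

View pics/a2.png

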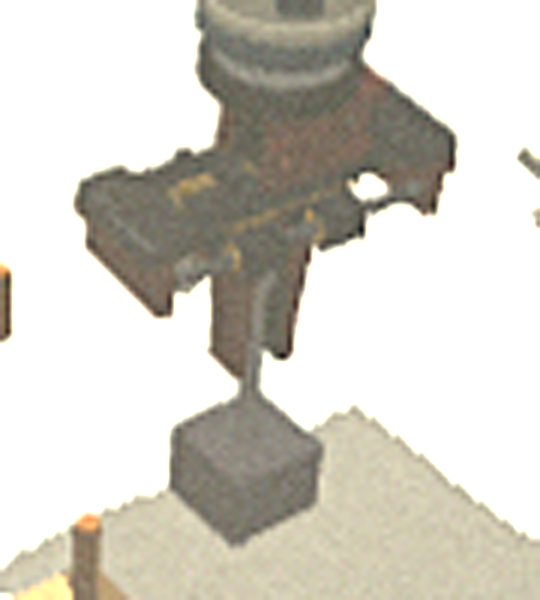

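The picture shows the shaft at (255,340) with a gap to the right finger, so the upper part of the fingers is pressing on the 20 mm head. I'll open, rise so the pads (18.7 mm above the grasp point) sit just under the head, and regrip.

```bash
python3 -m creep '[{"translation":[0,0,0],"angular":[0,0,0],"jaw":0.4},{"translation":[0,0,0],"angular":[0,0,0],"jaw":0.4},{"translation":[0,0,-6],"angular":[0,0,0],"jaw":0.4},{"translation":[0,0,-11],"angular":[0,0,0],"jaw":0.4},{"translation":[0,0,-11],"angular":[0,0,0],"jaw":0.2},{"translation":[0,0,-11],"angular":[0,0,0],"jaw":0},{"translation":[0,0,-11],"angular":[0,0,0],"jaw":0},{"translation":[0,0,-11],"angular":[0,0,0],"jaw":0}]';python3 go.py 440 58 112.4
```

```text
t: 6.85
ee_pos: [440.2, 59.1, 112.3]
orientation: [2.221, 2.221, 0.0]
ft_force: [-0.5, 0.2, 2.8]
width: 19.0
grasp_force: 30.0
t 6.85 ee [440.242  59.087 112.258] F [-0.508  0.214  2.798] w 18.952375158685122 shift [-1.087 -0.242 -0.142] rot [ 0. -0.  0.]
```

```bash
python3 -m creep '[{"translation":[0,0,0],"angular":[0,0,0],"jaw":0.4},{"translation":[0,0,0],"angular":[0,0,0],"jaw":0.4},{"translation":[0,0,-15],"angular":[0,0,0],"jaw":0.4},{"translation":[0,0,-26],"angular":[0,0,0],"jaw":0.4},{"translation":[0,0,-26],"angular":[0,0,0],"jaw":0.2},{"translation":[0,0,-26],"angular":[0,0,0],"jaw":0},{"translation":[0,0,-26],"angular":[0,0,0],"jaw":0},{"translation":[0,0,-26],"angular":[0,0,0],"jaw":0}]';python3 go.py 440 58 138
python3 - <<'E'
from h import *
im=cv2.cvtColor(ctrl.get_image("scene"),cv2.COLOR_RGB2BGR)
cv2.imwrite("pics/a3.png",cv2.convertScaleAbs(cv2.resize(im[130:230,260:350],None,fx=6,fy=6,interpolation=cv2.INTER_CUBIC),alpha=2.2,beta=15))
E
```

```text
t: 7.85
ee_pos: [440.4, 59.1, 138.4]
orientation: [2.221, 2.221, 0.0]
ft_force: [-0.7, -0.0, 6.6]
width: 19.4
grasp_force: 30.0
t 7.85 ee [440.413  59.109 138.363] F [-0.67  -0.045  6.599] w 19.36736279452201 shift [-1.109 -0.413  0.363] rot [ 0. -0.  0.]
```

View pics/a3.png

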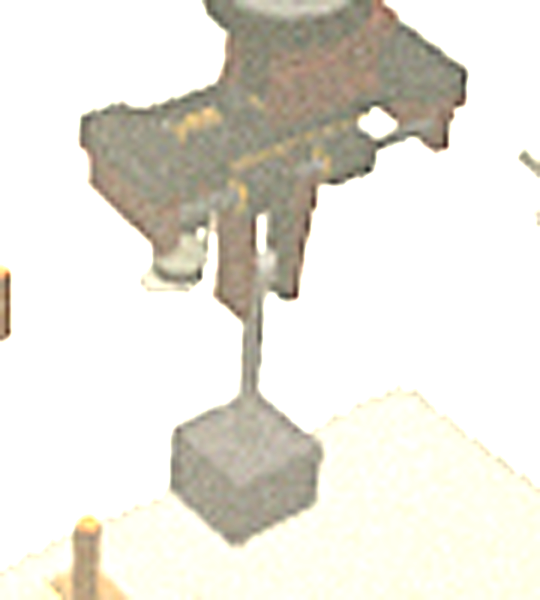

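```bash
python3 -m creep '[{"translation":[0,0,-3],"angular":[0,0,0],"jaw":0},{"translation":[0,0,-10],"angular":[0,0,0],"jaw":0},{"translation":[0,0,-20],"angular":[0,0,0],"jaw":0},{"translation":[0,0,-32],"angular":[0,0,0],"jaw":0},{"translation":[0,0,-45],"angular":[0,0,0],"jaw":0},{"translation":[0,0,-58],"angular":[0,0,0],"jaw":0},{"translation":[0,0,-65],"angular":[0,0,0],"jaw":0},{"translation":[0,0,-65],"angular":[0,0,0],"jaw":0}]';python3 go.py 549.7 -156.2 183
```

```text
t: 8.9
ee_pos: [440.5, 59.1, 203.8]
orientation: [2.221, 2.221, 0.002]
ft_force: [-0.0, -0.5, -2.1]
width: 19.1
grasp_force: 30.0
t 8.9 ee [440.537  59.109 203.807] F [-0.003 -0.476 -2.098] w 19.1002228292941 shift [-215.309  109.142   20.918] rot [ 0.001 -0.    -0.   ]
```

```bash
python3 -m creep '[{"translation":[-20,10,0],"angular":[0,0,0],"jaw":0},{"translation":[-60,30,0],"angular":[0,0,0],"jaw":0},{"translation":[-105,53,0],"angular":[0,0,0],"jaw":0},{"translation":[-150,76,0],"angular":[0,0,0],"jaw":0},{"translation":[-190,96,0],"angular":[0,0,0],"jaw":0},{"translation":[-211,107,5],"angular":[0,0,0],"jaw":0},{"translation":[-215.3,109,14],"angular":[0,0,0],"jaw":0},{"translation":[-215.3,109,18],"angular":[0,0,0],"jaw":0}]';python3 go.py 549.7 -156.2 183;python3 - <<'E'
from h import *
im=cv2.cvtColor(ctrl.get_image("scene"),cv2.COLOR_RGB2BGR);cv2.imwrite("pics/s4.png",im)
t=cv2.cvtColor(ctrl.get_image("top"),cv2.COLOR_RGB2BGR);cv2.imwrite("pics/t4.png",t)
cv2.imwrite("pics/a4.png",cv2.convertScaleAbs(np.hstack([cv2.resize(im[120:210,195:275],None,fx=6,fy=6,interpolation=cv2.INTER_CUBIC),cv2.resize(t[160:220,275:355],None,fx=4,fy=9,interpolation=cv2.INTER_CUBIC)]),alpha=1.5,beta=15))
p=ctrl.get_obs()["ee_pos"];tip=p-[0,0,123.4]
print(tip,(proj("scene",tip)-[195,120])*6,(proj("scene",[tip[0],tip[1],50])-[195,120])*6)
E
```

```text
t: 9.9
ee_pos: [547.9, -155.1, 183.7]
orientation: [-2.219, -2.22, 0.002]
ft_force: [-0.0, 0.5, -1.0]
width: 19.4
grasp_force: 30.0
t 9.9 ee [ 547.894 -155.119  183.707] F [-0.012  0.47  -1.032] w 19.35291490601417 shift [-1.082  1.807  0.7  ] rot [-0.003 -0.001  0.   ]
[ 547.96976732 -154.76260517   60.75816294] [254.17704946 317.6530638 ] [254.90761896 332.58695956]
```

View pics/a4.png

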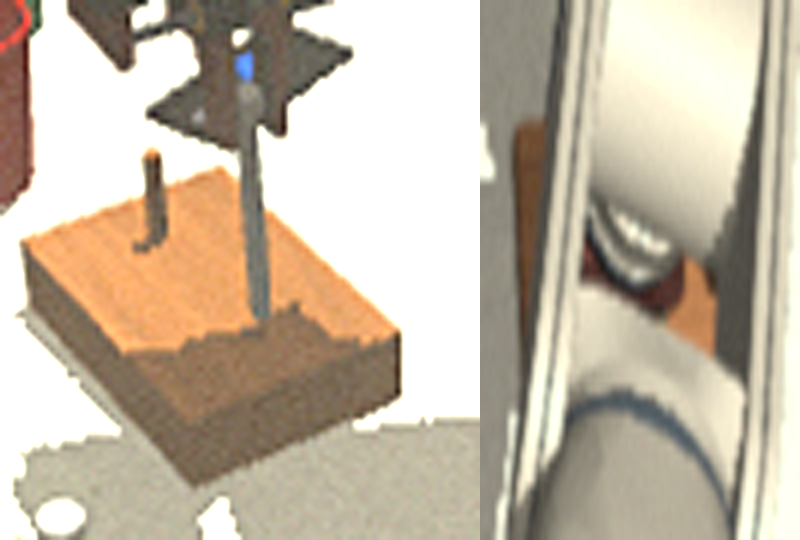

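The scene crop shows the rod tip at (261,318). The hole mouth was measured earlier at about (256,334) in this crop. Allowing for the tip's height, the tip is about 1 px (2–3 mm) to the right, which matches the arm's remaining lag. I'll correct and come down near the mouth.

```bash
python3 -m creep '[{"translation":[0,0,0],"angular":[0,0,0],"jaw":0},{"translation":[0,0,0],"angular":[0,0,0],"jaw":0},{"translation":[0,0,2],"angular":[0,0,0],"jaw":0},{"translation":[0,0,4],"angular":[0,0,0],"jaw":0},{"translation":[0,0,6],"angular":[0,0,0],"jaw":0},{"translation":[0,0,7],"angular":[0,0,0],"jaw":0},{"translation":[0,0,7],"angular":[0,0,0],"jaw":0},{"translation":[0,0,7],"angular":[0,0,0],"jaw":0}]';python3 go.py 549.7 -156.2 183;python3 - <<'E'
from h import *
im=cv2.cvtColor(ctrl.get_image("scene"),cv2.COLOR_RGB2BGR);cv2.imwrite("pics/s5.png",im)
i0=cv2.imread("pics/scene0.png")
f=lambda a:cv2.convertScaleAbs(cv2.resize(a[150:195,220:260],None,fx=10,fy=10,interpolation=cv2.INTER_CUBIC),alpha=2,beta=15)
cv2.imwrite("pics/a5.png",np.hstack([f(i0),f(im)]))
p=ctrl.get_obs()["ee_pos"];a=proj("scene",[p[0],p[1],162]);b=proj("scene",[p[0],p[1],55]);print("vertical du/dv",(b-a),"per mm x,y",proj("scene",p+[1,0,-123])-proj("scene",p-[0,0,123]),proj("scene",p+[0,1,-123])-proj("scene",p-[0,0,123]))
E
```

```text
t: 11.0
ee_pos: [549.2, -156.3, 178.2]
orientation: [2.221, 2.221, 0.0]
ft_force: [-0.2, 0.1, -1.5]
width: 19.2
grasp_force: 30.0
t 11.0 ee [ 549.222 -156.266  178.214] F [-0.239  0.135 -1.481] w 19.210886392199505 shift [ 0.066  0.478 -4.786] rot [ 0.  0. -0.]
vertical du/dv [ 1.3147466  26.22108007] per mm x,y [-0.2619976   0.09357124] [0.13787544 0.15978448]
```

View pics/a5.png

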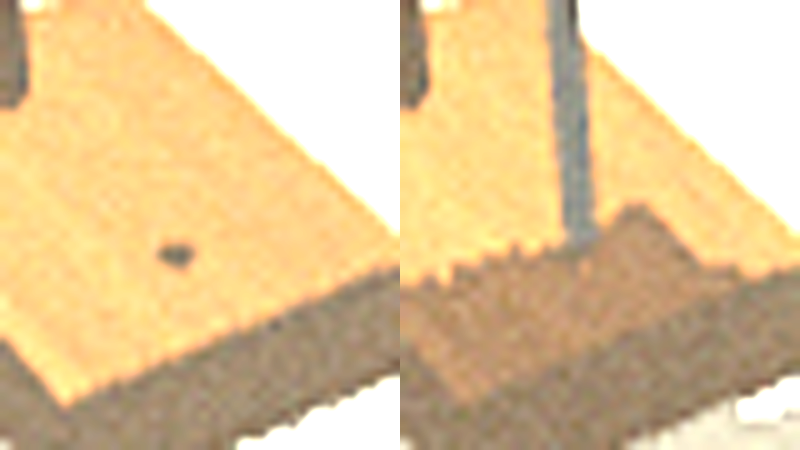

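The hole in the left view is at (177,255). The tip in the right view is at (180,245), still about 5 mm above the mouth. I'll nudge it by (+1,+0.6) mm and descend to contact depth.

```bash
python3 -m creep '[{"translation":[0.6,1.2,0],"angular":[0,0,0],"jaw":0},{"translation":[0.6,1.2,1],"angular":[0,0,0],"jaw":0},{"translation":[0.6,1.2,2],"angular":[0,0,0],"jaw":0},{"translation":[0.6,1.2,3],"angular":[0,0,0],"jaw":0},{"translation":[0.6,1.2,4],"angular":[0,0,0],"jaw":0},{"translation":[0.6,1.2,5],"angular":[0,0,0],"jaw":0},{"translation":[0.6,1.2,6],"angular":[0,0,0],"jaw":0},{"translation":[0.6,1.2,7],"angular":[0,0,0],"jaw":0}]';python3 go.py 549.7 -156.2 183;python3 -m creep '[{"translation":[0,0,0],"angular":[0,0,0],"jaw":0},{"translation":[0,0,0],"angular":[0,0,0],"jaw":0},{"translation":[0,0,0],"angular":[0,0,0],"jaw":0},{"translation":[0,0,0],"angular":[0,0,0],"jaw":0},{"translation":[0,0,0],"angular":[0,0,0],"jaw":0},{"translation":[0,0,0],"angular":[0,0,0],"jaw":0},{"translation":[0,0,0],"angular":[0,0,0],"jaw":0},{"translation":[0,0,0],"angular":[0,0,0],"jaw":0}]'
```

```text
t: 12.05
ee_pos: [550.6, -155.7, 171.2]
orientation: [2.221, 2.221, 0.0]
ft_force: [0.4, 0.2, -1.0]
width: 18.9
grasp_force: 30.0
t 12.05 ee [ 550.559 -155.658  171.214] F [ 0.379  0.224 -1.011] w 18.948984558625593 shift [ -0.543  -0.854 -11.786] rot [0. 0. 0.]
t: 13.05
ee_pos: [550.4, -155.6, 171.2]
orientation: [-2.221, -2.221, -0.0]
ft_force: [1.8, -0.4, -1.7]
width: 18.9
grasp_force: 30.0
```

```bash
python3 -m creep '[{"translation":[0,0,1],"angular":[0,0,0],"jaw":0},{"translation":[0,0,2],"angular":[0,0,0],"jaw":0},{"translation":[0,0,3],"angular":[0,0,0],"jaw":0},{"translation":[0,0,4],"angular":[0,0,0],"jaw":0},{"translation":[0,0,5],"angular":[0,0,0],"jaw":0},{"translation":[0,0,6],"angular":[0,0,0],"jaw":0},{"translation":[0,0,6],"angular":[0,0,0],"jaw":0},{"translation":[0,0,6],"angular":[0,0,0],"jaw":0}]'
python3 - <<'E'
from workcell import ctrl; o=ctrl.get_obs(); print(o["ft_force"],o["moment"],o["ee_pos"])
E
```

```text
t: 14.05
ee_pos: [550.3, -155.6, 165.1]
orientation: [-2.221, -2.221, 0.0]
ft_force: [1.0, -0.2, -2.1]
width: 19.1
grasp_force: 30.0
[ 1.03605302 -0.22277921 -2.10942092] [ 0.01110455 -0.32145545  0.03094499] [ 550.33793523 -155.59721831  165.08888704]
```

```bash
python3 -m creep '[{"translation":[0,0.4,1.5],"angular":[0,0,0],"jaw":0},{"translation":[0,0.4,3],"angular":[0,0,0],"jaw":0},{"translation":[0,0.4,4.5],"angular":[0,0,0],"jaw":0},{"translation":[0,0.4,6],"angular":[0,0,0],"jaw":0},{"translation":[0,0.4,7],"angular":[0,0,0],"jaw":0},{"translation":[0,0.4,7.6],"angular":[0,0,0],"jaw":0},{"translation":[0,0.4,8.2],"angular":[0,0,0],"jaw":0},{"translation":[0,0.4,8.6],"angular":[0,0,0],"jaw":0}]'
python3 - <<'E'
from workcell import ctrl; o=ctrl.get_obs(); print(o["ft_force"],o["moment"],o["ee_pos"])
E
```

```text
t: 15.05
ee_pos: [550.8, -155.6, 156.5]
orientation: [-2.221, -2.221, -0.0]
ft_force: [0.0, 0.5, -1.0]
width: 19.4
grasp_force: 30.0
[ 0.02391133  0.52280763 -0.97820696] [-0.04493605 -0.15205681  0.02078732] [ 550.75286261 -155.61210994  156.53892182]
```

```bash
python3 -m creep '[{"translation":[0,0,0.4],"angular":[0,0,0],"jaw":0},{"translation":[0,0,0.8],"angular":[0,0,0],"jaw":0},{"translation":[0,0,1.2],"angular":[0,0,0],"jaw":0},{"translation":[0,0,1.6],"angular":[0,0,0],"jaw":0},{"translation":[0,0,2],"angular":[0,0,0],"jaw":0},{"translation":[0,0,2.4],"angular":[0,0,0],"jaw":0},{"translation":[0,0,2.4],"angular":[0,0,0],"jaw":0},{"translation":[0,0,2.4],"angular":[0,0,0],"jaw":0}]'
```

```text
t: 16.05
ee_pos: [550.8, -155.6, 154.2]
orientation: [-2.221, -2.221, -0.0]
ft_force: [0.3, 0.2, -1.6]
width: 19.1
grasp_force: 30.0
```

Not shallow (tip ≈ 30.8). Next is the medium floor, expected at TCP ≈ 145.4.

```bash
python3 -m creep '[{"translation":[0,0,1.5],"angular":[0,0,0],"jaw":0},{"translation":[0,0,3],"angular":[0,0,0],"jaw":0},{"translation":[0,0,4.5],"angular":[0,0,0],"jaw":0},{"translation":[0,0,6],"angular":[0,0,0],"jaw":0},{"translation":[0,0,7],"angular":[0,0,0],"jaw":0},{"translation":[0,0,8],"angular":[0,0,0],"jaw":0},{"translation":[0,0,8.5],"angular":[0,0,0],"jaw":0},{"translation":[0,0,8.8],"angular":[0,0,0],"jaw":0}]';python3 -m creep '[{"translation":[0,0,0.3],"angular":[0,0,0],"jaw":0},{"translation":[0,0,0.5],"angular":[0,0,0],"jaw":0},{"translation":[0,0,0.5],"angular":[0,0,0],"jaw":0},{"translation":[0,0,0.8],"angular":[0,0,0],"jaw":0},{"translation":[0,0,0.8],"angular":[0,0,0],"jaw":0},{"translation":[0,0,1],"angular":[0,0,0],"jaw":0},{"translation":[0,0,1],"angular":[0,0,0],"jaw":0},{"translation":[0,0,1],"angular":[0,0,0],"jaw":0}]'
```

```text
t: 17.05
ee_pos: [550.8, -155.6, 145.5]
orientation: [2.221, 2.221, 0.0]
ft_force: [-0.4, -0.6, 0.6]
width: 18.8
grasp_force: 30.0
t: 18.05
ee_pos: [551.5, -155.9, 145.2]
orientation: [2.22, 2.22, 0.001]
ft_force: [-1.1, -0.3, 7.4]
width: 18.8
grasp_force: 30.0
```

Contact at TCP z ≈ 145.3, so the tip is at about 22 mm and the depth is 28 mm. That means the middle post (88 mm). The reaction is about 7–9 N, which is a light press. Retracting.

```bash
python3 -m creep '[{"translation":[0,-0.4,-3],"angular":[0,0,0],"jaw":0},{"translation":[0,-0.4,-9],"angular":[0,0,0],"jaw":0},{"translation":[0,-0.4,-17],"angular":[0,0,0],"jaw":0},{"translation":[0,-0.4,-26],"angular":[0,0,0],"jaw":0},{"translation":[0,-0.4,-35],"angular":[0,0,0],"jaw":0},{"translation":[0,-0.4,-45],"angular":[0,0,0],"jaw":0},{"translation":[0,-0.4,-54],"angular":[0,0,0],"jaw":0},{"translation":[0,-0.4,-60],"angular":[0,0,0],"jaw":0}]';python3 go.py 440.5 59.1 200
```

```text
t: 19.05
ee_pos: [550.5, -155.7, 205.2]
orientation: [2.221, 2.221, 0.0]
ft_force: [0.2, -0.0, -1.8]
width: 19.3
grasp_force: 30.0
t 19.05 ee [ 550.518 -155.667  205.154] F [ 0.153 -0.01  -1.82 ] w 19.25023238068536 shift [ 214.768 -110.021    5.056] rot [ 0.001  0.    -0.   ]
```

```bash
python3 -m creep '[{"translation":[20,-10,0],"angular":[0,0,0],"jaw":0},{"translation":[60,-31,0],"angular":[0,0,0],"jaw":0},{"translation":[105,-54,0],"angular":[0,0,0],"jaw":0},{"translation":[150,-77,0],"angular":[0,0,0],"jaw":0},{"translation":[190,-97,0],"angular":[0,0,0],"jaw":0},{"translation":[211,-108,5],"angular":[0,0,0],"jaw":0},{"translation":[214.8,-110,15],"angular":[0,0,0],"jaw":0},{"translation":[214.8,-110,25],"angular":[0,0,0],"jaw":0}]';python3 -m creep '[{"translation":[0,0,3],"angular":[0,0,0],"jaw":0},{"translation":[0,0,3],"angular":[0,0,0],"jaw":0},{"translation":[0,0,3],"angular":[0,0,0],"jaw":0},{"translation":[0,0,3],"angular":[0,0,0],"jaw":0},{"translation":[0,0,3],"angular":[0,0,0],"jaw":0},{"translation":[0,0,3],"angular":[0,0,0],"jaw":0},{"translation":[0,0,3],"angular":[0,0,0],"jaw":0},{"translation":[0,0,3],"angular":[0,0,0],"jaw":0}]';python3 go.py 440.5 59.1 138.4
```

```text
t: 20.05
ee_pos: [440.1, 59.3, 178.7]
orientation: [2.22, 2.222, -0.0]
ft_force: [-1.6, 0.4, -0.9]
width: 19.4
grasp_force: 30.0
t: 21.05
ee_pos: [440.4, 59.2, 176.4]
orientation: [2.221, 2.222, 0.0]
ft_force: [-0.2, -0.2, -0.7]
width: 19.3
grasp_force: 30.0
t 21.05 ee [440.359  59.193 176.398] F [-0.222 -0.211 -0.706] w 19.278437527245657 shift [-0.093  0.141 37.998] rot [0. 0. 0.]
```

```bash
python3 -m creep '[{"translation":[0,0,2],"angular":[0,0,0],"jaw":0},{"translation":[0,0,4],"angular":[0,0,0],"jaw":0},{"translation":[0,0,6],"angular":[0,0,0],"jaw":0},{"translation":[0,0,8],"angular":[0,0,0],"jaw":0},{"translation":[0,0,9.5],"angular":[0,0,0],"jaw":0},{"translation":[0,0,11],"angular":[0,0,0],"jaw":0},{"translation":[0,0,12],"angular":[0,0,0],"jaw":0},{"translation":[0,0,12],"angular":[0,0,0],"jaw":0}]'
python3 - <<'E'
from workcell import ctrl; o=ctrl.get_obs(); print(o["ft_force"],o["moment"],o["ee_pos"])
E
```

```text
t: 22.05
ee_pos: [440.3, 59.2, 164.3]
orientation: [-2.221, -2.221, 0.0]
ft_force: [-1.1, 0.2, -1.8]
width: 19.3
grasp_force: 30.0
[-1.1316479   0.1528995  -1.84735888] [ 0.03645932 -0.12201216  0.01331663] [440.3361783   59.15796302 164.32062524]
```

```bash
python3 -m creep '[{"translation":[0,0,3],"angular":[0,0,0],"jaw":0},{"translation":[0,0,7],"angular":[0,0,0],"jaw":0},{"translation":[0,0,11],"angular":[0,0,0],"jaw":0},{"translation":[0,0,15],"angular":[0,0,0],"jaw":0},{"translation":[0,0,19],"angular":[0,0,0],"jaw":0},{"translation":[0,0,22],"angular":[0,0,0],"jaw":0},{"translation":[0,0,24],"angular":[0,0,0],"jaw":0},{"translation":[0,0,24.8],"angular":[0,0,0],"jaw":0}]';python3 -m creep '[{"translation":[0,0,0.3],"angular":[0,0,0],"jaw":0},{"translation":[0,0,0.6],"angular":[0,0,0],"jaw":0},{"translation":[0,0,0.9],"angular":[0,0,0],"jaw":0},{"translation":[0,0,1.2],"angular":[0,0,0],"jaw":0},{"translation":[0,0,1.4],"angular":[0,0,0],"jaw":0},{"translation":[0,0,1.4],"angular":[0,0,0],"jaw":0},{"translation":[0,0,1.4],"angular":[0,0,0],"jaw":0.2},{"translation":[0,0,1.4],"angular":[0,0,0],"jaw":0.4}]'; python3 go.py 579.7 124.7 138
```

```text
t: 23.05
ee_pos: [440.3, 59.2, 139.4]
orientation: [-2.221, -2.221, 0.0]
ft_force: [-1.1, 0.5, -0.9]
width: 19.2
grasp_force: 30.0
t: 24.05
ee_pos: [440.6, 59.2, 138.2]
orientation: [2.221, 2.221, 0.001]
ft_force: [-0.2, 0.2, -0.3]
width: 25.7
grasp_force: 0.0
t 24.05 ee [440.562  59.189 138.171] F [-0.178  0.228 -0.275] w 25.68943553249079 shift [ 65.518 139.135   0.241] rot [ 0. -0. -0.]
```

```bash
python3 -m creep '[{"translation":[0,0,0],"angular":[0,0,0],"jaw":0.5},{"translation":[0,0,-8],"angular":[0,0,0],"jaw":0.6},{"translation":[0,0,-26],"angular":[0,0,0],"jaw":0.7},{"translation":[0,0,-44],"angular":[0,0,0],"jaw":0.7},{"translation":[5,10,-50],"angular":[0,0,0],"jaw":0.7},{"translation":[25,52,-50],"angular":[0,0,0],"jaw":0.7},{"translation":[48,102,-50],"angular":[0,0,0],"jaw":0.7},{"translation":[66,139.5,-50],"angular":[0,0,0],"jaw":0.7}]'; python3 -m creep '[{"translation":[0.3,0.3,10],"angular":[0,0,0],"jaw":0.7},{"translation":[0.3,0.3,30],"angular":[0,0,0],"jaw":0.7},{"translation":[0.3,0.3,46],"angular":[0,0,0],"jaw":0.7},{"translation":[0.3,0.3,50],"angular":[0,0,0],"jaw":0.7},{"translation":[0.3,0.3,50],"angular":[0,0,0],"jaw":0.7},{"translation":[0.3,0.3,50],"angular":[0,0,0],"jaw":0.7},{"translation":[0.3,0.3,50],"angular":[0,0,0],"jaw":0.7},{"translation":[0.3,0.3,50],"angular":[0,0,0],"jaw":0.7}]'; python3 go.py 580.5 125.2 74.3
python3 - <<'E'
from h import *
im=cv2.cvtColor(ctrl.get_image("scene"),cv2.COLOR_RGB2BGR);cv2.imwrite("pics/s6.png",im)
cv2.imwrite("pics/a6.png",cv2.convertScaleAbs(cv2.resize(im[145:290,230:330],None,fx=4,fy=4,interpolation=cv2.INTER_CUBIC),alpha=2,beta=15))
E
```

```text
t: 25.05
ee_pos: [582.3, 126.4, 188.0]
orientation: [2.221, 2.221, 0.001]
ft_force: [0.4, -0.6, -0.3]
width: 61.4
grasp_force: 0.0
t: 26.05
ee_pos: [580.4, 125.5, 138.6]
orientation: [2.221, 2.221, 0.001]
ft_force: [-0.4, 0.1, 0.5]
width: 61.5
grasp_force: 0.0
t 26.05 ee [580.405 125.507 138.615] F [-0.375  0.119  0.469] w 61.51146124383921 shift [-0.316  0.047 64.315] rot [ 0.001 -0.    -0.   ]
```

View pics/a6.png

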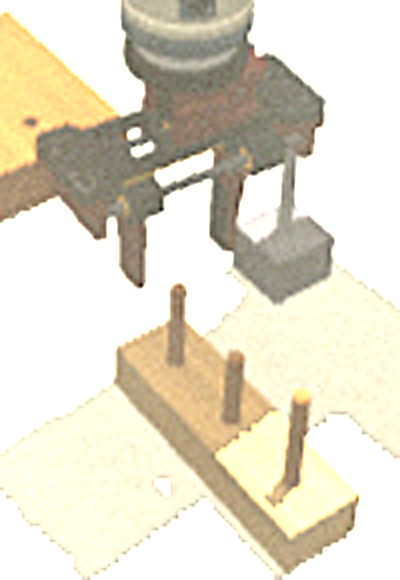

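The gripper straddles the middle post: tips at (135,285) and (230,248), post top at (178,290). The rod stands in its holder at the right, by (288,190). Descending to grip.

```bash
python3 -m creep '[{"translation":[0,0,10],"angular":[0,0,0],"jaw":0.7},{"translation":[0,0,30],"angular":[0,0,0],"jaw":0.7},{"translation":[0,0,50],"angular":[0,0,0],"jaw":0.5},{"translation":[0,0,61],"angular":[0,0,0],"jaw":0.4},{"translation":[0,0,64],"angular":[0,0,0],"jaw":0.3},{"translation":[0,0,64],"angular":[0,0,0],"jaw":0.2},{"translation":[0,0,64],"angular":[0,0,0],"jaw":0.2},{"translation":[0,0,64],"angular":[0,0,0],"jaw":0.2}]'; python3 -m creep '[{"translation":[0,0,0],"angular":[0,0,0],"jaw":0.15},{"translation":[0,0,0],"angular":[0,0,0],"jaw":0.1},{"translation":[0,0,0],"angular":[0,0,0],"jaw":0.05},{"translation":[0,0,0],"angular":[0,0,0],"jaw":0},{"translation":[0,0,0],"angular":[0,0,0],"jaw":0},{"translation":[0,0,0],"angular":[0,0,0],"jaw":0},{"translation":[0,0,0],"angular":[0,0,0],"jaw":0},{"translation":[0,0,0],"angular":[0,0,0],"jaw":0}]'; python3 go.py 580.5 125.2 74.3
```

```text
t: 27.1
ee_pos: [580.6, 125.5, 74.8]
orientation: [2.221, 2.221, 0.001]
ft_force: [-0.2, -0.7, -0.1]
width: 17.3
grasp_force: 0.0
t: 28.1
ee_pos: [580.3, 125.5, 74.4]
orientation: [2.221, 2.221, 0.0]
ft_force: [-1.7, 0.4, 6.0]
width: 11.6
grasp_force: 30.0
t 28.1 ee [580.263 125.49   74.439] F [-1.687  0.424  5.952] w 11.590583244094399 shift [-0.29   0.237  0.139] rot [ 0. -0. -0.]
```

```bash
python3 -m creep '[{"translation":[0,0,-2],"angular":[0,0,0],"jaw":0},{"translation":[0,0,-6],"angular":[0,0,0],"jaw":0},{"translation":[0,0,-12],"angular":[0,0,0],"jaw":0},{"translation":[0,0,-20],"angular":[0,0,0],"jaw":0},{"translation":[0,0,-30],"angular":[0,0,0],"jaw":0},{"translation":[0,0,-42],"angular":[0,0,0],"jaw":0},{"translation":[0,0,-54],"angular":[0,0,0],"jaw":0},{"translation":[0,0,-60],"angular":[0,0,0],"jaw":0}]'; python3 -m creep '[{"translation":[-15,-2,0],"angular":[0,0,0],"jaw":0},{"translation":[-50,-5,0],"angular":[0,0,0],"jaw":0},{"translation":[-95,-10,0],"angular":[0,0,0],"jaw":0},{"translation":[-140,-15,0],"angular":[0,0,0],"jaw":0},{"translation":[-185,-20,0],"angular":[0,0,0],"jaw":0},{"translation":[-230,-25,0],"angular":[0,0,0],"jaw":0},{"translation":[-265,-28,0],"angular":[0,0,0],"jaw":0},{"translation":[-281.4,-29.8,0],"angular":[0,0,0],"jaw":0}]';python3 -m creep '[{"translation":[0,0,2],"angular":[0,0,0],"jaw":0},{"translation":[0,0,6],"angular":[0,0,0],"jaw":0},{"translation":[0,0,11],"angular":[0,0,0],"jaw":0},{"translation":[0,0,16],"angular":[0,0,0],"jaw":0},{"translation":[0,0,20],"angular":[0,0,0],"jaw":0},{"translation":[0,0,24],"angular":[0,0,0],"jaw":0},{"translation":[0,0,26],"angular":[0,0,0],"jaw":0},{"translation":[0,0,26],"angular":[0,0,0],"jaw":0}]'; python3 go.py 550.5 -155.9 106
python3 - <<'E'
from h import *
im=cv2.cvtColor(ctrl.get_image("scene"),cv2.COLOR_RGB2BGR);cv2.imwrite("pics/s7.png",im)
f=lambda a:cv2.convertScaleAbs(cv2.resize(a[145:195,220:260],None,fx=10,fy=10,interpolation=cv2.INTER_CUBIC),alpha=2,beta=15)
cv2.imwrite("pics/a7.png",np.hstack([f(cv2.imread("pics/s5.png")),f(im)]))
E
```

```text
t: 29.1
ee_pos: [580.6, 125.6, 135.4]
orientation: [2.221, 2.221, 0.002]
ft_force: [-0.0, -0.9, -0.3]
width: 11.4
grasp_force: 30.0
t: 30.1
ee_pos: [549.4, -158.1, 133.8]
orientation: [-2.224, -2.218, 0.001]
ft_force: [0.4, 0.7, 0.2]
width: 11.5
grasp_force: 30.0
t: 31.1
ee_pos: [550.3, -155.9, 108.0]
orientation: [-2.221, -2.221, 0.0]
ft_force: [-0.1, 0.1, -0.1]
width: 11.6
grasp_force: 30.0
t 31.1 ee [ 550.31  -155.941  108.046] F [-0.117  0.108 -0.123] w 11.597534203657524 shift [0.041 0.191 2.046] rot [-0. -0. -0.]
```

View pics/a7.png

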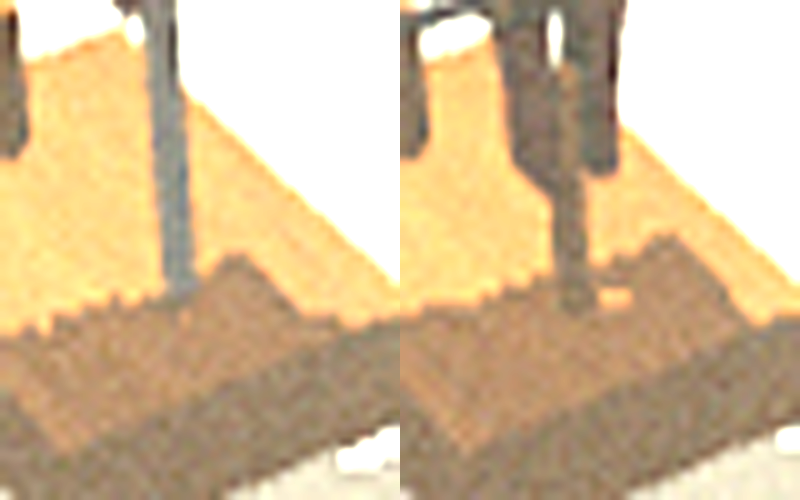

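The post's foot is at about (575,300) in the right view, with the dark hole mouth directly under it at about (577,308). The alignment is good, so I'll lower slowly.

```bash
python3 -m creep '[{"translation":[0,0,2],"angular":[0,0,0],"jaw":0},{"translation":[0,0,4],"angular":[0,0,0],"jaw":0},{"translation":[0,0,6],"angular":[0,0,0],"jaw":0},{"translation":[0,0,7.5],"angular":[0,0,0],"jaw":0},{"translation":[0,0,8.5],"angular":[0,0,0],"jaw":0},{"translation":[0,0,9.5],"angular":[0,0,0],"jaw":0},{"translation":[0,0,10.5],"angular":[0,0,0],"jaw":0},{"translation":[0,0,11],"angular":[0,0,0],"jaw":0}]'
python3 - <<'E'
from workcell import ctrl; o=ctrl.get_obs(); print(o["ft_force"],o["moment"],o["ee_pos"])
E
```

```text
t: 32.15
ee_pos: [550.6, -156.1, 98.2]
orientation: [2.221, 2.221, 0.0]
ft_force: [-3.6, 0.4, 12.3]
width: 11.6
grasp_force: 30.0
[-3.56123003  0.38185408 12.25050579] [0.06409888 0.64523014 0.00890668] [ 550.64039319 -156.14202425   98.20161512]
```

```bash
python3 -m creep '[{"translation":[0,0,-1.5],"angular":[0,0,0],"jaw":0},{"translation":[0,-0.4,-1.5],"angular":[0,0,0],"jaw":0},{"translation":[0,-0.8,-1.5],"angular":[0,0,0],"jaw":0},{"translation":[0,-0.8,-1],"angular":[0,0,0],"jaw":0},{"translation":[0,-0.8,-0.5],"angular":[0,0,0],"jaw":0},{"translation":[0,-0.8,0],"angular":[0,0,0],"jaw":0},{"translation":[0,-0.8,0.5],"angular":[0,0,0],"jaw":0},{"translation":[0,-0.8,1],"angular":[0,0,0],"jaw":0}]'
python3 - <<'E'
from workcell import ctrl; o=ctrl.get_obs(); print(o["ft_force"],o["moment"],o["ee_pos"])
E
```

```text
t: 33.15
ee_pos: [549.4, -156.0, 96.1]
orientation: [-2.221, -2.221, 0.0]
ft_force: [-1.7, -1.6, 1.8]
width: 11.4
grasp_force: 30.0
[-1.68527509 -1.63332643  1.82297924] [-0.52662374  0.29366174 -0.01026662] [ 549.39539454 -155.99239672   96.10134888]
```

```bash
python3 -m creep '[{"translation":[-0.4,-0.3,0],"angular":[0,0,0],"jaw":0},{"translation":[-0.4,-0.3,1],"angular":[0,0,0],"jaw":0},{"translation":[-0.4,-0.3,2],"angular":[0,0,0],"jaw":0},{"translation":[-0.4,-0.3,3],"angular":[0,0,0],"jaw":0},{"translation":[-0.4,-0.3,4],"angular":[0,0,0],"jaw":0},{"translation":[-0.4,-0.3,5],"angular":[0,0,0],"jaw":0},{"translation":[-0.4,-0.3,6],"angular":[0,0,0],"jaw":0},{"translation":[-0.4,-0.3,6],"angular":[0,0,0],"jaw":0}]'
python3 - <<'E'
from workcell import ctrl; o=ctrl.get_obs(); print(o["ft_force"],o["moment"],o["ee_pos"])
E
```

```text
t: 34.15
ee_pos: [549.2, -156.3, 90.0]
orientation: [-2.221, -2.221, 0.0]
ft_force: [-0.3, -1.8, -0.1]
width: 11.2
grasp_force: 30.0
[-0.25079978 -1.81871367 -0.05096305] [-0.29117417 -0.00161053 -0.09776592] [ 549.23347694 -156.30494646   90.02873467]
```

Going in freely. Next, down to just above the bottom at TCP ≈ 72.5.

```bash
python3 -m creep '[{"translation":[-0.3,0,2],"angular":[0,0,0],"jaw":0},{"translation":[-0.3,0,4.5],"angular":[0,0,0],"jaw":0},{"translation":[-0.3,0,7],"angular":[0,0,0],"jaw":0},{"translation":[-0.3,0,9.5],"angular":[0,0,0],"jaw":0},{"translation":[-0.3,0,12],"angular":[0,0,0],"jaw":0},{"translation":[-0.3,0,14.5],"angular":[0,0,0],"jaw":0},{"translation":[-0.3,0,16.5],"angular":[0,0,0],"jaw":0},{"translation":[-0.3,0,17.5],"angular":[0,0,0],"jaw":0}]'; python3 -m creep '[{"translation":[0,0,0.2],"angular":[0,0,0],"jaw":0},{"translation":[0,0,0.4],"angular":[0,0,0],"jaw":0},{"translation":[0,0,0.6],"angular":[0,0,0],"jaw":0},{"translation":[0,0,0.8],"angular":[0,0,0],"jaw":0},{"translation":[0,0,1],"angular":[0,0,0],"jaw":0},{"translation":[0,0,1.2],"angular":[0,0,0],"jaw":0},{"translation":[0,0,1.3],"angular":[0,0,0],"jaw":0},{"translation":[0,0,1.3],"angular":[0,0,0],"jaw":0}]'
```

```text
t: 35.15
ee_pos: [549.3, -156.6, 72.6]
orientation: [-2.221, -2.221, -0.0]
ft_force: [-0.5, 0.2, 0.2]
width: 11.5
grasp_force: 30.0
t: 36.15
ee_pos: [549.3, -156.6, 71.4]
orientation: [2.221, 2.221, -0.0]
ft_force: [-0.6, -0.5, 1.0]
width: 11.3
grasp_force: 30.0
```

```bash
python3 -m creep '[{"translation":[0,0,0.2],"angular":[0,0,0],"jaw":0},{"translation":[0,0,0.4],"angular":[0,0,0],"jaw":0},{"translation":[0,0,0.6],"angular":[0,0,0],"jaw":0},{"translation":[0,0,0.8],"angular":[0,0,0],"jaw":0},{"translation":[0,0,1],"angular":[0,0,0],"jaw":0},{"translation":[0,0,1],"angular":[0,0,0],"jaw":0},{"translation":[0,0,1],"angular":[0,0,0],"jaw":0},{"translation":[0,0,1],"angular":[0,0,0],"jaw":0}]'
```

```text
t: 37.15
ee_pos: [549.5, -156.7, 71.2]
orientation: [2.221, 2.221, 0.0]
ft_force: [-3.8, -0.2, 9.6]
width: 11.6
grasp_force: 30.0
```

The post has bottomed at TCP z 71.2 with a 9.6 N reaction, so it is home. Releasing and withdrawing.

```bash
python3 -m creep '[{"translation":[0,0,-0.6],"angular":[0,0,0],"jaw":0},{"translation":[0,0,-0.6],"angular":[0,0,0],"jaw":0.2},{"translation":[0,0,-0.6],"angular":[0,0,0],"jaw":0.4},{"translation":[0,0,-0.6],"angular":[0,0,0],"jaw":0.6},{"translation":[0,0,-0.6],"angular":[0,0,0],"jaw":0.6},{"translation":[0,0,-0.6],"angular":[0,0,0],"jaw":0.6},{"translation":[0,0,-10],"angular":[0,0,0],"jaw":0.6},{"translation":[0,0,-25],"angular":[0,0,0],"jaw":0.6}]'; python3 -m creep '[{"translation":[0,0,-30],"angular":[0,0,0],"jaw":0.6},{"translation":[0,0,-60],"angular":[0,0,0],"jaw":0.6},{"translation":[0,0,-95],"angular":[0,0,0],"jaw":0.6},{"translation":[0,0,-130],"angular":[0,0,0],"jaw":0.6},{"translation":[0,0,-140],"angular":[0,0,0],"jaw":0.6},{"translation":[0,0,-140],"angular":[0,0,0],"jaw":0.6},{"translation":[0,0,-140],"angular":[0,0,0],"jaw":0.6},{"translation":[0,0,-140],"angular":[0,0,0],"jaw":0.6}]'
python3 - <<'E'
from h import *
im=cv2.cvtColor(ctrl.get_image("scene"),cv2.COLOR_RGB2BGR)
cv2.imwrite("pics/a8.png",cv2.convertScaleAbs(cv2.resize(im[130:280,185:330],None,fx=4,fy=4,interpolation=cv2.INTER_CUBIC),alpha=1.8,beta=15))
for p in ([550,-156.5,110],[556,-266.8,110],[440.5,59,165]): print((proj("scene",p)-[185,130])*4)
print(ctrl.get_obs()["ee_pos"])
E
```

```text
t: 38.15
ee_pos: [549.1, -156.6, 96.0]
orientation: [-2.221, -2.221, 0.001]
ft_force: [0.1, -0.0, 1.0]
width: 52.7
grasp_force: 0.0
t: 39.15
ee_pos: [548.6, -156.4, 234.0]
orientation: [-2.22, -2.22, 0.002]
ft_force: [0.6, 0.6, 0.1]
width: 52.7
grasp_force: 0.0
[203.97272641 124.36948044]
[138.83561822  60.76679951]
[471.62014833 170.92703369]
[ 548.72948233 -156.46330957  234.1542957 ]
```

View pics/a8.png

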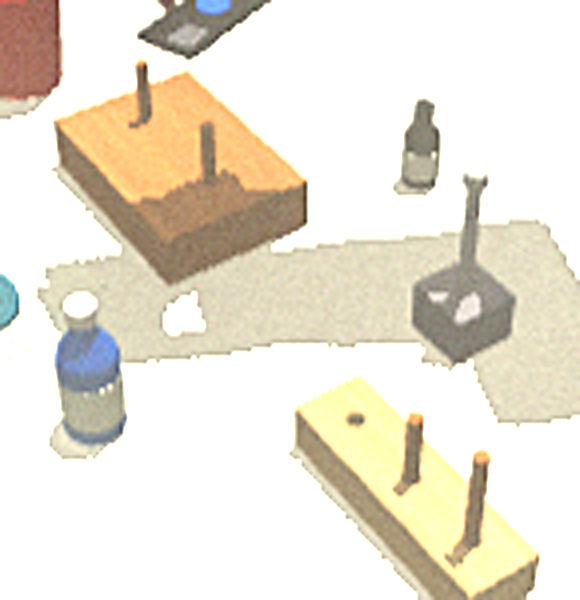

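The view shows the two stand posts level, with tops at (141,64) and (207,124) against predicted (139,61) and (204,124). The rod is upright in its holder at (472,225), its lit top washed out. The short and long posts are still in the rack, and the bottles haven't moved.

```bash
python3 -c "
from workcell import ctrl
print(ctrl.close_job())"
```

```text
the job is handed in; nothing more can be done
None
```

The hole measured about 28 mm deep (the medium depth), so I put the depth rod back in its holder, lowered the middle post fully home in the stand with its top level with the fixed post, and handed the job in at about 39 s.

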